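# Fetch the spare filter wheel from behind its neighbours and fit it in the changer

### The arm

A 6-joint arm with a two-finger parallel gripper is mounted at the origin on a cart in front of the work surface, level with it; the furniture and walls round the work are solid. World frame = base frame: x ahead of the robot, y to its left, z up, the work surface at z = 0. Lengths are in mm, angles in rad, forces in N, time in s.
With the tool pointing down it reaches from about 425 to 950 mm from the base axis. Payload 3.5 kg.
Tool frame: the origin (TCP) lies on the centre line of the jaws, within the pads' length; the fingertips stand 22 mm ahead of it and the grasp point (between the pads) lies 3 mm ahead of it (arm.tip_extent is the distance from the TCP to the fingertips, in mm); z points along the fingers, y is the line along which they close (so a half turn about z gives the same grasp; the last joint's range is limited). The gripper opens to 85 mm and grips with 20 to 120 N. Pads are 22 mm wide; open, the fingers measure 114 mm over their backs; the gripper's body (76 mm by 85 mm) begins 54 mm behind the grasp point. The pads swing forward as they close: fully open they stand 13 mm farther back than shut.
Start: joints at [1.051, 0.286, 1.577, -0, 1.279, -0.15], TCP at [243.928, 629.369, 253.325] pointing down, gripper open.
Joint ranges: [-2.77, 2.77], [-0.9, 2.22], [0.21, 2.48], [-1.53, 4.67], [0.24, 2.81], [-2.84, 2.84]. Speed limits (rad/s): [2.79, 2.79, 3.14, 3.14, 3.14, 3.14].

### API

Orientations are given as a 3x3 rotation matrix whose columns are the frame's x, y, z axes.
In Python, from workcell import arm gives the robot as it stands. The module is installed in compiled form; this text tells all that it offers. Calls block until the motion is done:
- arm.move_ptp(position, orientation): joint-space move of the TCP to a pose.
- arm.servo_line(position, v=150, rotation=None, until_force=None): straight line of the TCP; rotation=None keeps the orientation; v is the mean speed in mm/s. With until_force (N) it stops when the force on the tool has changed by that much, and returns True; else False.
- arm.goto_joints(angles): joint-space move.
- arm.let_go() and arm.close_gripper(grasp_force=None): open the fingers fully, or close them until they stop; grasp_force is the grip in N (None keeps the last).
- arm.hold(seconds).
- arm.inverse_kinematics(position, orientation): joint angles nearest the present ones, or None.
- arm.get_state(): the state.
- arm.camera(name): name is "side" or "top"; returns the picture (420x560x3 uint8, red, green, blue); there is no depth.
- arm.calibration(name): a dict with "fx", "fy", "cx", "cy" (pixels), "rvec" (rotation vector, rad) and "tvec" (3), from world to camera coordinates, as OpenCV has them. Camera axes: x right, y down, z forward; pixel columns grow to the right and rows downward; lengths in mm; the calibration is good to about 2 mm. A picture is of the moment at which its call begins. calibration takes no time and is no camera call.
A pose or a line that the arm cannot do raises arm.MotionError and nothing moves.
- arm.hand_in(): hands the job in; it is judged then, once.
Trained networks look in the newest picture that a camera, given by its name, has taken for a name from the list of things; names that differ only in an ending like _2 or _b are one class to them, and where a whole thing is asked for, a point or a joint stands for the part that bears it (a point fixed in the world has none). Each returns a list of dicts, best first, with "score" (0 to 1); they miss things now and then, are a little off and sometimes report something else, mostly with a low value. They report only what shows in the picture. A call takes as long as a camera call. They do not tell look-alikes from the thing itself.
- arm.cut_out(camera, name): "pixels" (420x560 bool, what is visible of it).
- arm.pinpoint(camera, name): "position" ([x, y, z] in mm, in the coordinates of the camera as it stood for that picture, good to about 4 mm: a listed point, or the origin of a listed thing).
The state is a dict: "clock": time; "joint_positions": joint angles; "qd": joint speeds; "joint_torque": joint torques, N m; "tool_pos": TCP position; "eef_rot": TCP orientation; "force": force on the tool from outside, world axes, zero at the start; "wrist_torque": the same for the moment, N m; "grip_width": finger opening in mm; "grasp_force": force on a finger pad.
Only numpy, scipy, OpenCV 4.12 (cv2) and the standard library are available. Lean on these libraries where they do the work, as an engineer would, in place of code of your own. Each camera call takes 0.05 s, during which the arm holds its last target. There are 200 camera calls.

### The job

Fit the spare filter wheel into the filter changer. First stand the objective case and the oil bottle aside, upright and each at least 10 cm from where it stood; then pull the spring clip sideways out of the stand's spindle and lay it in the dish of screws; then lift the wheel off the spindle and seat it fully down, hub up, on the changer's arbor. Finally put the case and the bottle each back where it stood at the start (within 1 cm or so), and do not disturb the two objectives that stand about.

Things in the scene. Friction and masses are not known exactly. Their poses are not given: they have to be found in the camera images.
- stand: Fixed storage stand: dark round base 90 mm across, 8 mm high, and an upright steel spindle 14 mm thick, coned at the top, 51 mm high in all. Origin: centre of the underside, on the spindle's axis. A cross hole (6.5 mm) runs through the spindle along the stand's x, 36 mm above the desk. Case and bottle stand just in front (x -66, y +27 or -27 mm in its frame; sides vary).
- filter_wheel: Spare filter wheel, loose, flat on the stand, spindle through it: black disc 84 mm across, 6 mm thick, six round filters; in the middle a round hub 34 mm across, 23.5 mm high from the underside, bored 18 mm right through. Origin: centre of the underside (10 mm above the desk on the stand), z up. Grip the hub's sides above the disc. The spindle rises 17 mm above the hub. 160 g.
- clip: Hitch clip (R-clip), 4.5 mm steel wire, loose, level on the hub: a coil 22.5 mm across, a straight leg through the spindle's hole, a waved leg along its outside. Origin: coil centre, mid wire (36 mm above the desk). x: from coil to leg ends, 44 mm away; at the start the stand's x. Grip the coil across, along the clip's y, and draw it along its -x: under 3 N, free after 35 mm. 40 g.
- clip_mid (a point): Middle of the clip's length, 15 mm from the coil's centre towards the leg ends, mid wire. The straight leg runs at y -5 mm, the waved leg at y +5 to +9 mm of the clip. At the start the coil's centre lies 26 mm in front of the spindle's axis (-x of the stand) and 5 mm to its +y side.
- changer: Filter changer, fixed: square aluminium base 112 mm wide, 10 mm thick; black round rim 97 mm across inside, 21 mm high, open at the front; in the middle an upright arbor 14 mm thick, coned to 4 mm at its top, 50 mm high, on a seat 32 mm across. Origin: centre of the underside, on the arbor's axis. Seated, the wheel's underside lies 14 mm above the changer's underside.
- screw_dish: Small round steel dish, fixed, with a few screws in it: 87 mm across the rim, 20 mm high, floor about 64 mm across and 3 mm above the desk. Origin: centre of the underside. The clip belongs in it, its middle near the dish's middle.
- objective_case: Black upright plastic case for an objective, loose: round, 39 mm thick up to 50 mm and 42 mm thick from there to its top at 70 mm. Origin: centre of the underside. 60 g. The strip of desk between the fixtures and the robot (x 0.40 to 0.44 m, y -0.25 to 0.30 m) is empty save for what stands in front of the stand.
- oil_bottle: Small brown dropper bottle, loose, upright: round body 27 mm thick up to 50 mm, thin dropper cap above up to 75 mm. Origin: centre of the underside. Grip the body. 45 g.
- tall_objective: Bystander: the taller bare microscope objective, 28 mm thick, 45 mm high, standing upright between the fixtures; leave alone. Origin: centre of the underside.
- short_objective: Bystander: the shorter bare microscope objective, 25 mm thick, 36 mm high, standing upright between the fixtures; leave alone. Origin: centre of the underside.
Not all that is in view belongs to the job. Leave any green look-alike of the objective_case alone.

How it is judged (in metres and radians):
On the way, in this order (a step that is already met when the one before it is completed fails the run):
1. The objective case and the oil bottle both stand upright and released, at least 90 mm from where they stood (distance of each of objective_case, oil_bottle from where it was at the start of the episode above 0.09 m and angle between each of objective_case, oil_bottle's own z axis and vertical below 0.15 rad and height (world z) of each of objective_case, oil_bottle below 0.008 m and linear speed of each of objective_case, oil_bottle below 0.02 m/s and contact force between the fingers and objective_case below 0.3 N and contact force between the fingers and oil_bottle below 0.3 N), for 0.2 s.
2. The clip lies released in the dish of screws (horizontal distance between clip and screw_dish below 0.035 m and horizontal distance between clip_mid and screw_dish below 0.025 m and height (world z) of clip below 0.02 m and linear speed of clip below 0.02 m/s and contact force between the fingers and clip below 0.3 N), for 0.2 s.
3. The filter wheel is seated and released on the changer's arbor (horizontal distance between filter_wheel and changer below 0.008 m and z of filter_wheel in the frame of changer below 0.0185 m and angle between filter_wheel's own z axis and vertical below 0.06 rad and linear speed of filter_wheel below 0.02 m/s and contact force between the fingers and filter_wheel below 0.3 N), for 0.2 s.
At the end, for the whole second after the job is handed in: Case and bottle upright and released within 15 mm of where each stood at first; clip at rest in the dish (coil within 35 mm, middle within 25 mm of its centre, coil below 20 mm); wheel released on the arbor, hub up, level within 0.06 rad, down within 4 mm; all at rest (all of step 2 and all of step 3 and distance of each of objective_case, oil_bottle from where it was at the start of the episode below 0.015 m and angle between each of objective_case, oil_bottle's own z axis and vertical below 0.15 rad and height (world z) of each of objective_case, oil_bottle below 0.008 m and linear speed of each of objective_case, oil_bottle below 0.02 m/s and contact force between the fingers and objective_case below 0.3 N and contact force between the fingers and oil_bottle below 0.3 N); the robot touches nothing.
It fails at once if one of the two bare objectives is pushed more than 25 mm or knocked over (distance of any of tall_objective, short_objective from where it was at the start of the episode above 0.025 m or angle between any of tall_objective, short_objective's own z axis and vertical above 0.5 rad).
It fails at once if the filter wheel is turned on its side (angle between filter_wheel's own z axis and vertical above 0.8 rad).
It also fails if it takes over 144 s, if anything falls off the work surface, if the arm or the gripper's body presses on something with over 40 N, if the wrist force passes 120 N, or if a joint passes its speed limit or range.

## Working session

There is one attempt and no reset: what is moved stays moved. The work goes in short steps, each a Python script; the robot and the scene stay as the last script left them, time stands still between calls to the robot, and variables do not carry over. Pictures are saved under pics/ and viewed, at most 14 in all, crops included, and the job is handed in when it is done.

```bash
mkdir -p pics
cat > h.py <<'E'
import numpy as np, cv2
from workcell import arm
def cal(c):
    k=arm.calibration(c); R=cv2.Rodrigues(np.array(k["rvec"],float))[0]
    return k,R,np.array(k["tvec"],float).ravel()
def world(c,p):
    k,R,t=cal(c); return R.T@(np.array(p)-t)
def pix(c,P):
    k,R,t=cal(c); q=R@np.array(P,float)+t
    return np.array([k["fx"]*q[0]/q[2]+k["cx"],k["fy"]*q[1]/q[2]+k["cy"]])
def ray(c,uv,z):
    k,R,t=cal(c); d=R.T@np.array([(uv[0]-k["cx"])/k["fx"],(uv[1]-k["cy"])/k["fy"],1]); o=-R.T@t
    return o+d*(z-o[2])/d[2]
def snap(c,name,crop=None,s=1):
    im=arm.camera(c)
    if crop: a,b,w,h=crop; im=im[b:b+h,a:a+w]
    im=cv2.resize(im,None,fx=s,fy=s,interpolation=cv2.INTER_CUBIC)
    cv2.imwrite(f"pics/{name}.png",im[:,:,::-1])
E
python3 - <<'E'
from h import *
np.set_printoptions(precision=1,suppress=True)
for c in ("side","top"):
    k,R,t=cal(c); print(c,k["fx"],"cam at",-R.T@t, "fwd",R[2])
    snap(c,c+"0",s=1.4)
    for n in "stand filter_wheel clip clip_mid changer screw_dish objective_case oil_bottle tall_objective short_objective".split():
        for d in arm.pinpoint(c,n)[:3]:
            P=world(c,d["position"]); print(n,round(d["score"],2),P,pix(c,P))
print(arm.get_state()["clock"],arm.tip_extent)
E
```

```text
side 446.444139499889 cam at [ 796.6 -483.9  832. ] fwd [-0.3  0.5 -0.8]
stand 0.51 [569.5 297.2  -0.4] [370.1 159.5]
stand 0.42 [563.  -21.5   4.6] [302.  245.9]
filter_wheel 0.76 [570.8 296.6   6.5] [371. 158.]
clip 0.54 [542.9 307.6  30.2] [364.6 144.3]
clip_mid 0.61 [557.5 300.   36.2] [368.9 146.8]
changer 0.65 [565.2 -21.6   4.7] [302.9 246.4]
changer 0.52 [503.8 280.5  -1. ] [344.2 153. ]
screw_dish 0.65 [509.1 334.9  -0.2] [355.9 141.2]
screw_dish 0.28 [596.2 131.1  -1. ] [348.4 207.7]
objective_case 0.86 [393.6 261.   -0.1] [303.7 140. ]
objective_case 0.62 [499.5 283.6  -1.5] [343.3 151.7]
objective_case 0.58 [504.  176.2  -1.5] [323.9 178.8]
oil_bottle 0.47 [508.6 330.   -3.3] [354.7 143. ]
tall_objective 0.47 [596.9 133.3  -2.1] [349.1 207.5]
short_objective 0.71 [ 565.9 -141.1   -1.1] [272.3 289.3]
top 423.3215904197694 cam at [308.3   8.2 936.1] fwd [ 0.2 -0.  -1. ]
stand 0.62 [571.5 294.1  -0.5] [152.7 195.7]
filter_wheel 0.82 [565.9 293.2  12.6] [151.4 196.6]
clip_mid 0.65 [559.4 304.1  34.2] [143.3 197.5]
changer 0.58 [568.2 -21.1  -3.1] [290.2 185.1]
screw_dish 0.89 [ 555.4 -258.3   -4.4] [393.1 181.4]
objective_case 0.97 [390.3 262.    2.9] [168.6 274.2]
objective_case 0.86 [506.  179.7  -4.1] [204.4 219.5]
oil_bottle 0.74 [507.4 332.2  -0.2] [136.3 224.7]
oil_bottle 0.18 [560.2 301.6  33.3] [144.6 197.2]
tall_objective 0.56 [594.2 137.4   5.1] [220.2 179.4]
short_objective 0.43 [ 559.  -139.4   -1.7] [341.9 184.2]
1.1 22.0
```

View pics/side0.png

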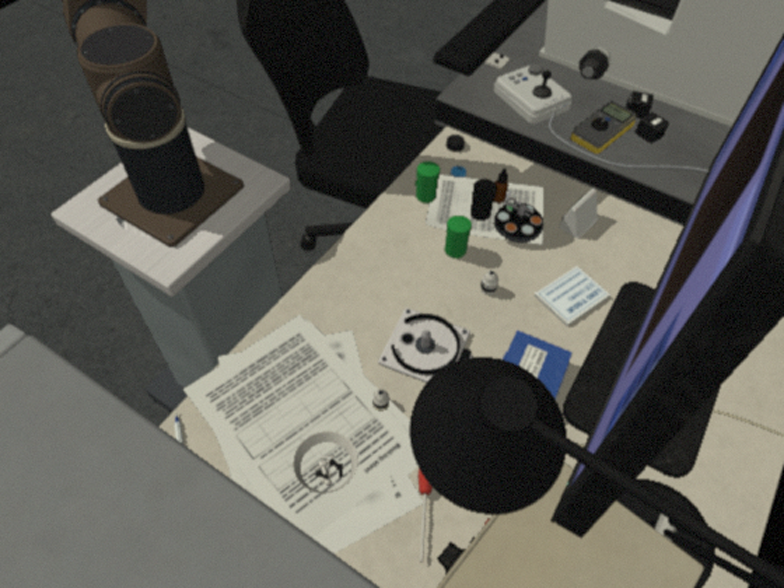

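View pics/top0.png

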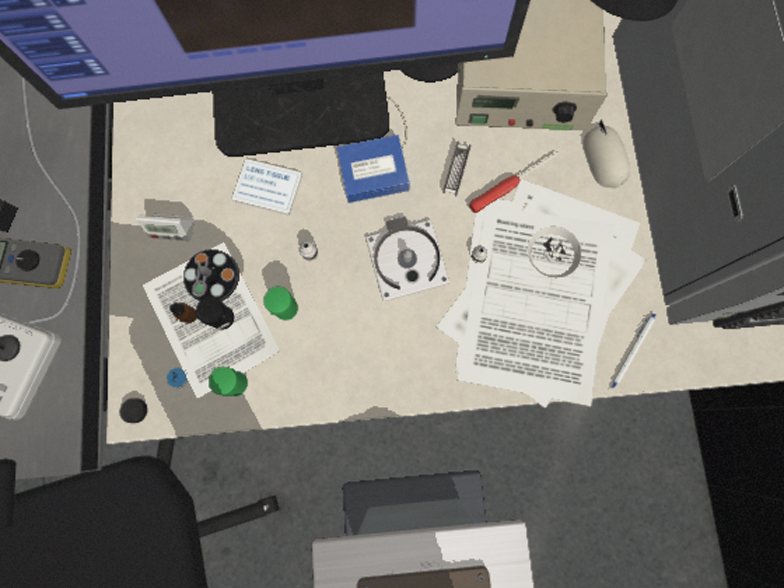

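The side view shows the case at about (482,200) and the bottle at (501,187), both in front of the wheel at (519,222). The changer is at (426,342) and the dish at (326,462). The two green cans, at (428,182) and (458,237), are the look-alikes. The top view agrees: wheel (211,273), changer (407,258), dish (553,250). Next I'll refine positions by fitting silhouettes in both views.

```bash
cat > fit.py <<'E'
from h import *
from scipy.optimize import minimize
a=np.linspace(0,2*np.pi,40)
def circ(r,z): return np.c_[r*np.cos(a),r*np.sin(a),0*a+z]
def sil(c,parts,x,y,yaw=0,S=4):
    m=np.zeros((420*S,560*S),np.uint8); R=np.array([[np.cos(yaw),-np.sin(yaw)],[np.sin(yaw),np.cos(yaw)]])
    for p in parts:
        q=p.copy(); q[:,:2]=p[:,:2]@R.T+[x,y]
        h=cv2.convexHull(np.array([pix(c,v) for v in q],np.float32)*S)
        cv2.fillConvexPoly(m,np.round(h).astype(int),1)
    return cv2.resize(m.astype(np.float32),(560,420),interpolation=cv2.INTER_AREA)
def fit(masks,parts,x0,yaw=None):
    def f(v):
        s=0
        for c,m in masks.items():
            q=sil(c,parts,v[0],v[1],v[2]/50 if yaw is not None else 0)
            s-=np.minimum(q,m).sum()/np.maximum(q,m).sum()
        return s
    v0=list(x0)+([yaw*50] if yaw is not None else [])
    n=len(v0); r=minimize(f,v0,method="Nelder-Mead",options=dict(initial_simplex=np.vstack([v0]+[np.array(v0)+6*np.eye(n)[i] for i in range(n)]),maxiter=70))
    return r.x,-r.fun/len(masks)
P=dict(case=[np.vstack([circ(19.5,0),circ(19.5,50)]),np.vstack([circ(21,50),circ(21,70)])],
 bottle=[np.vstack([circ(13.5,0),circ(13.5,50)]),np.vstack([circ(5,50),circ(5,75)])],
 wheel=[np.vstack([circ(42,10),circ(42,16)]),np.vstack([circ(17,16),circ(17,33.5)])],
 dish=[np.vstack([circ(33,0),circ(43.5,20)])],
 changer=[np.array([[i*56,j*56,z] for i in(-1,1) for j in(-1,1) for z in(0,10.)]),np.vstack([circ(50,10),circ(50,21)])])
E
python3 - <<'E'
from fit import *
np.set_printoptions(precision=1,suppress=True)
G=dict(case=("objective_case",(501,283)),bottle=("oil_bottle",(508,331)),wheel=("filter_wheel",(569,295)),dish=("screw_dish",(555,-258)),changer=("changer",(566,-21)))
for c in("side","top"): arm.camera(c)
for k,(n,x0) in G.items():
    ms={}
    for c in("side","top"):
        s0=sil(c,P[k],*x0)
        best=max(((np.minimum(s0,d["pixels"]).sum()/np.maximum(s0,d["pixels"]).sum(),d["score"],i,d["pixels"]) for i,d in enumerate(arm.cut_out(c,n))),default=None,key=lambda t:t[0])
        if best is None or best[0]<.2: print(k,c,"none",best and best[:2]); continue
        ms[c]=best[3].astype(np.float32); print(k,c,best[:2],fit({c:ms[c]},P[k],x0,-.1 if k=="changer" else None))
    if len(ms)==2: print("  BOTH",fit(ms,P[k],x0,-.1 if k=="changer" else None))
print("box",ray("top",(475,230),0),"mon base",ray("top",(230,105),0),"lamp side z300",ray("side",(349,307),300),"z450",ray("side",(349,307),450),"top z300",ray("top",(455,0),300),ray("top",(455,0),450))
E
```

```text
Traceback (most recent call last):
  File "fit.py", line 20, in fit
    n=len(v0); r=minimize(f,v0,method="Nelder-Mead",options=dict(initial_simplex=np.vstack([v0]+[np.array(v0)+6*np.eye(n)[i] for i in range(n)]),maxiter=70))
                 ~~~~~~~~^^^^^^^^^^^^^^^^^^^^^^^^^^^^^^^^^^^^^^^^^^^^^^^^^^^^^^^^^^^^^^^^^^^^^^^^^^^^^^^^^^^^^^^^^^^^^^^^^^^^^^^^^^^^^^^^^^^^^^^^^^^^^^^^^^^^
  File "fit.py", line 16, in f
    q=sil(c,parts,v[0],v[1],v[2]/50 if yaw is not None else 0)
  File "fit.py", line 9, in sil
    h=cv2.convexHull(np.array([pix(c,v) for v in q],np.float32)*S)
                               ~~~^^^^^
  File "h.py", line 9, in pix
    k,R,t=cal(c); q=R@np.array(P,float)+t
          ~~~^^^
  File "h.py", line 4, in cal
    k=arm.calibration(c); R=cv2.Rodrigues(np.array(k["rvec"],float))[0]
ValueError: time passes only in moves, steps and waits
```

```bash
sed -i 's/^def cal(c):/import functools\n@functools.lru_cache(None)\ndef cal(c):/' h.py
python3 - <<'E'
from fit import *
np.set_printoptions(precision=1,suppress=True)
G=dict(case=("objective_case",(501,283)),bottle=("oil_bottle",(508,331)),wheel=("filter_wheel",(569,295)),dish=("screw_dish",(555,-258)),changer=("changer",(566,-21)))
for c in("side","top"): arm.camera(c)
for k,(n,x0) in G.items():
    ms={}
    for c in("side","top"):
        s0=sil(c,P[k],*x0)
        best=max(((np.minimum(s0,d["pixels"]).sum()/np.maximum(s0,d["pixels"]).sum(),d["score"],i,d["pixels"]) for i,d in enumerate(arm.cut_out(c,n))),default=None,key=lambda t:t[0])
        if best is None or best[0]<.2: print(k,c,"none",best and best[:2]); continue
        ms[c]=best[3].astype(np.float32); print(k,c,best[:2],fit({c:ms[c]},P[k],x0,-.1 if k=="changer" else None))
    if len(ms)==2: print("  BOTH",fit(ms,P[k],x0,-.1 if k=="changer" else None))
print("box",ray("top",(475,230),0),"mon base",ray("top",(230,105),0),"lamp side z300",ray("side",(349,307),300),"z450",ray("side",(349,307),450),"top z300",ray("top",(455,0),300),ray("top",(455,0),450))
E
```

```text
case side (np.float32(0.8559322), 0.95) (array([502. , 277.5]), np.float64(0.8867172598838806))
case top (np.float32(0.84189725), 0.94) (array([497.3, 281.6]), np.float64(0.9365569949150085))
  BOTH (array([498.5, 282.3]), np.float64(0.8931940793991089))
bottle side (np.float32(0.5), 0.64) (array([509.9, 333.8]), np.float64(0.5352848768234253))
bottle top (np.float32(0.7049033), 0.7) (array([506.5, 335.3]), np.float64(0.8909634351730347))
  BOTH (array([507.2, 335.2]), np.float64(0.69596266746521))
wheel side (np.float32(0.75303817), 0.93) (array([571.4, 293. ]), np.float64(0.78621906042099))
wheel top (np.float32(0.7856864), 0.9) (array([568.9, 295.8]), np.float64(0.7948429584503174))
  BOTH (array([569.9, 294.7]), np.float64(0.7756490111351013))
dish side (np.float32(0.9077934), 0.74) (array([ 555.9, -260.8]), np.float64(0.9616420865058899))
dish top (np.float32(0.89152986), 0.6) (array([ 551.9, -257.4]), np.float64(0.9542205929756165))
  BOTH (array([ 553.8, -259.3]), np.float64(0.9115341901779175))
changer side (np.float32(0.7987852), 0.95) (array([568.6, -22.8,   8.5]), np.float64(0.8559741973876953))
changer top (np.float32(0.836312), 0.98) (array([565. , -21.7,   9.1]), np.float64(0.9344409704208374))
  BOTH (array([566.2, -22.1,   9.2]), np.float64(0.8851038813591003))
box [ 425.6 -422.1    0. ] mon base [779.2 104.2   0. ] lamp side z300 [ 744.5 -230.9  300. ] z450 [ 759.2 -302.2  450. ] top z300 [ 788.8 -326.9  300. ] [ 675.5 -247.9  450. ]
```

Both views agree to about 2 mm, and case, bottle and stand match the given layout with the stand yaw near -0.165. I'll move the bottle first, gripped diagonally to clear the case and the clip, then the case.

```bash
cat >> h.py <<'E'
def rot(th):
    return np.array([[-np.sin(th),np.cos(th),0],[np.cos(th),np.sin(th),0],[0,0,-1.]])
def best(p,th):
    c=[(np.abs(arm.inverse_kinematics(list(p),rot(t))-np.array(arm.get_state()["joint_positions"])).max()+ (9 if abs(arm.inverse_kinematics(list(p),rot(t))[5])>2.7 else 0),t) for t in (th,th+np.pi) if arm.inverse_kinematics(list(p),rot(t)) is not None]
    return rot(min(c)[1])
def go(p,th):
    R=best(p,th); arm.move_ptp(list(p),R); return R
def line(p,v=150,**k): return arm.servo_line(list(p),v=v,**k)
def st(*ks):
    s=arm.get_state(); print(*[(k,np.round(s[k],1)) for k in ("clock","tool_pos","grip_width","grasp_force","force")+ks])
def pick(x,y,z,th,F=30,up=160):
    go((x,y,up),th); line((x,y,z)); arm.close_gripper(F); st(); line((x,y,up))
def place(x,y,z,th,up=160):
    go((x,y,up),th); line((x,y,z+15)); line((x,y,z+.7),40); arm.let_go(); st(); line((x,y,up))
YAW=-.165; BOT=(507.5,334,31,YAW+.785); CASE=(499,281.5,65,YAW+np.pi/2)
BOT2=(435,-80,31,np.pi/2); CASE2=(435,70,65,np.pi/2)
E
python3 - <<'E'
from h import *
for q in (BOT,CASE,BOT2,CASE2): print([np.round(v,2) if (v:=arm.inverse_kinematics([q[0],q[1],z],rot(q[3]+d))) is not None else None for z in (q[2],160) for d in (0,np.pi)])
go((450,400,250),BOT[3])
pick(*BOT); place(*BOT2); st()
E
```

```text
[array([ 0.42,  0.41,  1.87, -0.  ,  0.86, -0.2 ]), None, array([ 0.42,  0.23,  1.82, -0.  ,  1.09, -0.2 ]), None]
[array([ 0.34,  0.29,  1.95, -0.  ,  0.9 , -1.07]), array([ 0.34,  0.29,  1.95, -0.  ,  0.9 ,  2.07]), array([ 0.34,  0.16,  1.91, -0.  ,  1.08, -1.07]), array([ 0.34,  0.16,  1.91, -0.  ,  1.08,  2.07])]
[array([-0.41,  0.1 ,  2.27, -0.  ,  0.78, -1.98]), array([-0.41,  0.1 ,  2.27, -0.  ,  0.78,  1.16]), array([-0.41, -0.14,  2.21, -0.  ,  1.07, -1.98]), array([-0.41, -0.14,  2.21, -0.  ,  1.07,  1.16])]
[array([-0.07,  0.02,  2.26, -0.  ,  0.86, -1.64]), array([-0.07,  0.02,  2.26, -0.  ,  0.86,  1.5 ]), array([-0.07, -0.15,  2.21, -0.  ,  1.07, -1.64]), array([-0.07, -0.15,  2.21, -0.  ,  1.07,  1.5 ])]
('clock', np.float64(5.2)) ('tool_pos', array([507.8, 334.1,  31.5])) ('grip_width', np.float64(26.3)) ('grasp_force', np.float64(29.5)) ('force', array([-0.9,  0.2,  2.5]))
('clock', np.float64(9.8)) ('tool_pos', array([435. , -80. ,  31.7])) ('grip_width', np.float64(85.6)) ('grasp_force', np.float64(0.0)) ('force', array([0.2, 0.7, 1. ]))
('clock', np.float64(10.8)) ('tool_pos', array([434.3, -79.7, 159. ])) ('grip_width', np.float64(85.4)) ('grasp_force', np.float64(0.0)) ('force', array([ 0.6,  0. , -0.9]))
```

Run:
```python
from h import *
np.set_printoptions(precision=1,suppress=True)
pick(*CASE); place(*CASE2); 
go((450,-150,250),np.pi/2)
snap("top","t1",(100,130,300,180),2.6)
for c in("side","top"):
    if c=="side": snap("side","s1",(300,90,120,120),5)
    for n in ("clip","clip_mid","filter_wheel","stand","oil_bottle","objective_case"):
        for d in arm.pinpoint(c,n)[:3]: 
            P=world(c,d["position"]); print(c,n,round(d["score"],2),P,(pix(c,P)-[300,90])*5)
```

```text
('clock', np.float64(13.4)) ('tool_pos', array([499.6, 281.7,  66. ])) ('grip_width', np.float64(41.1)) ('grasp_force', np.float64(30.3)) ('force', array([-0.6, -1.4,  4.5]))
('clock', np.float64(16.8)) ('tool_pos', array([434.9,  70. ,  65.6])) ('grip_width', np.float64(84.9)) ('grasp_force', np.float64(0.0)) ('force', array([ 0.2, -0.8, -1. ]))
side clip 0.72 [594.8 135.3  -1.3] [243.5 581.9]
side clip 0.46 [544.8 307.4  31.7] [326.9 270.9]
side clip_mid 0.6 [555.1 299.   37.3] [339.8 281.4]
side filter_wheel 0.95 [571.8 300.1   4.9] [359.2 338.6]
side stand 0.62 [568.7 297.3  -0.7] [349.2 347. ]
side oil_bottle 0.65 [436.2 -84.2  -1.4] [-309.6  749.9]
side objective_case 0.91 [436.7  69.9   1.7] [-115.   519.8]
side objective_case 0.89 [394.  262.8   4.2] [ 21.7 242.5]
side objective_case 0.76 [503.7 180.7   0.7] [124.  434.8]
top clip 0.64 [544.5 307.1  33.9] [-789.5  571.3]
top clip 0.22 [431.3  70.2  -1.9] [-224.8  788.7]
top clip_mid 0.47 [558.4 305.8  34.2] [-787.1  540.4]
top filter_wheel 0.65 [566.9 291.    9.4] [-736.2  532.3]
top stand 0.71 [570.3 292.3   1.6] [-734.   529.5]
top stand 0.39 [561.2 292.5  12.2] [-741.2  543.2]
top oil_bottle 0.58 [434.6 -80.5   0.3] [111.9 749.8]
top objective_case 0.91 [394.1 265.6   4.4] [-666.4  912.8]
top objective_case 0.9 [432.6  73.5  -4.4] [-232.   787.2]
top objective_case 0.81 [505.  182.5  -1.2] [-485.5  649.1]
```

View pics/t1.png

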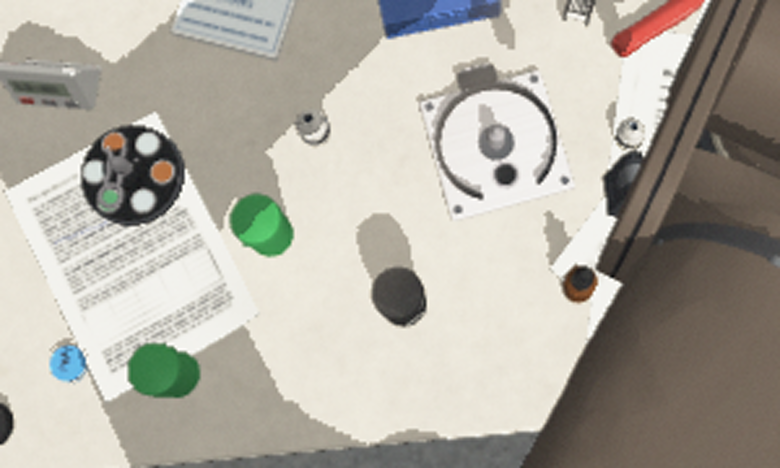

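View pics/s1.png

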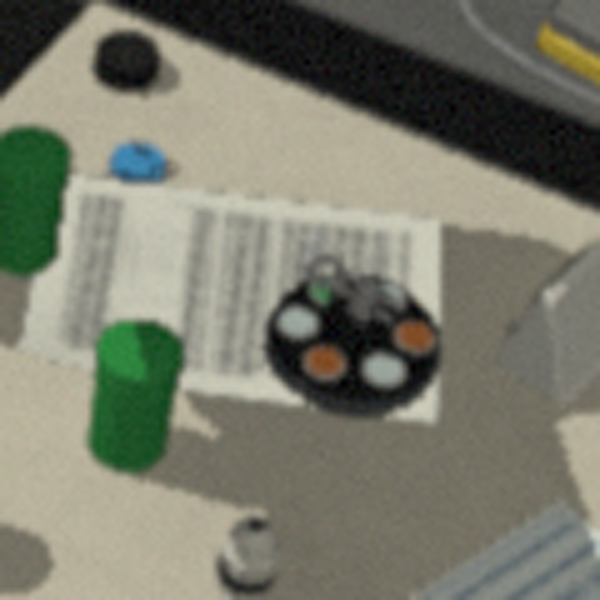

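The case and bottle stand clear in the top crop at (399,296) and (579,283). The clip's coil shows at (108,193) in the top crop and (327,272) in the side crop, where the layout predicts it. I'll refit the wheel now that it is unobstructed, then grip the coil and draw the clip.

Run:
```python
from fit import *
np.set_printoptions(precision=1,suppress=True)
arm.camera("side");arm.camera("top"); ms={}
for c in("side","top"):
    d=arm.cut_out(c,"filter_wheel")
    if d: ms[c]=d[0]["pixels"].astype(np.float32); print(c,fit({c:ms[c]},P["wheel"],(569.5,295)))
w,s=fit(ms,P["wheel"],(569.5,295)); print("wheel",w,s)
x=np.array([np.cos(YAW),np.sin(YAW)]); y=np.array([-x[1],x[0]])
pred=w-26*x+5*y; meas=ray("top",(141.5,204.2),36)[:2]; meas2=ray("side",(365.4,144.4),36)[:2]
print("coil",pred,meas,meas2)
c=np.mean([pred,(544.7,307.2),meas,meas2],axis=0); print(c)
g=c-3.5*x; th=YAW+np.pi/2
go((*g,160),th); line((*g,70)); line((*g,46),50,until_force=8); st(); arm.close_gripper(30); st()
```

```text
side (array([572.8, 292.8]), np.float64(0.8585107326507568))
top (array([567.1, 296.4]), np.float64(0.8247416615486145))
wheel [568.4 296.3] 0.7933639287948608
coil [543.5 305.5] [544.3 307.8] [546.5 302.5]
[544.7 305.8]
('clock', np.float64(22.5)) ('tool_pos', array([541.2, 306.3,  45.7])) ('grip_width', np.float64(85.1)) ('grasp_force', np.float64(0.0)) ('force', array([-0.3, -0.3,  0.2]))
('clock', np.float64(23.1)) ('tool_pos', array([541.3, 306.4,  46.1])) ('grip_width', np.float64(20.6)) ('grasp_force', np.float64(29.3)) ('force', array([-0.3,  0.6,  0.1]))
```

Run:
```python
from h import *
x=np.array([np.cos(YAW),np.sin(YAW)])
p=np.array(arm.get_state()["tool_pos"])
for d in (12,30,50):
    q=p.copy(); q[:2]-=d*x; line(q,60); st()
q[2]=120; line(q); st()
snap("side","s2",(270,70,160,120),5); snap("top","t2",(90,150,160,120),5)
```

```text
('clock', np.float64(23.5)) ('tool_pos', array([528.7, 308.4,  46. ])) ('grip_width', np.float64(20.4)) ('grasp_force', np.float64(29.3)) ('force', array([-0.3, -0.1,  1.1]))
('clock', np.float64(23.9)) ('tool_pos', array([511.2, 311.4,  46.1])) ('grip_width', np.float64(20.8)) ('grasp_force', np.float64(29.3)) ('force', array([-0.5, -0.6,  0.5]))
('clock', np.float64(24.4)) ('tool_pos', array([491.6, 314.7,  46.1])) ('grip_width', np.float64(20.7)) ('grasp_force', np.float64(29.3)) ('force', array([-0.1,  0.1, -0.8]))
('clock', np.float64(25.0)) ('tool_pos', array([491.7, 314.4, 119.5])) ('grip_width', np.float64(20.6)) ('grasp_force', np.float64(29.3)) ('force', array([ 0.9,  0.5, -0.9]))
```

View pics/s2.png

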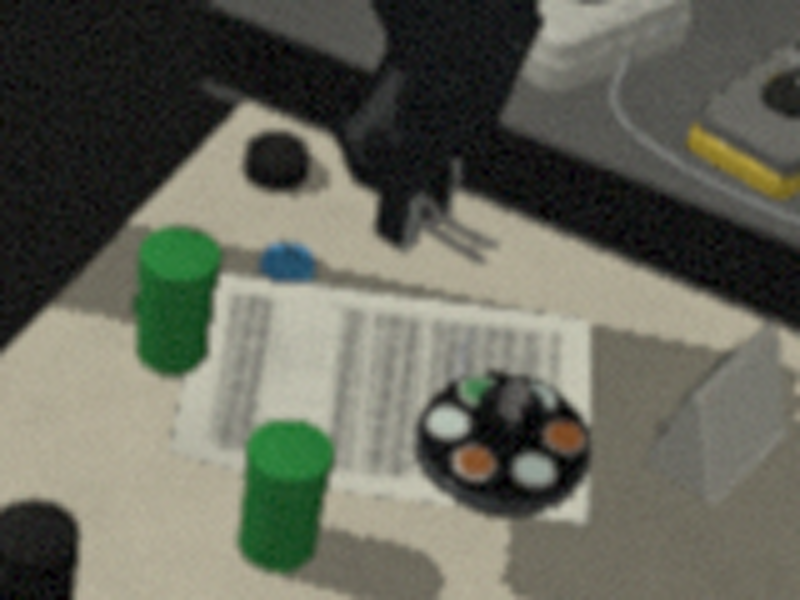

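The clip is free, held level in the pads, with its legs pointing along the stand's x toward (490,245) in the crop. Next I'll lay it in the dish.

Run:
```python
from h import *
np.set_printoptions(precision=1,suppress=True)
from scipy.spatial.transform import Rotation as Ro
psi=-1.17; u=np.array([np.cos(psi),np.sin(psi)])
R=Ro.from_euler("z",psi-YAW).as_matrix()@np.array(arm.get_state()["eef_rot"])
D=np.array([554,-259]); t=D-18.5*u
print(arm.inverse_kinematics([*t,160],R))
p=np.array(arm.get_state()["tool_pos"]); line((*p[:2],170))
arm.move_ptp([*t,170],R.copy()); line((*t,60)); hit=line((*t,39),40,until_force=6); st(); print(hit)
arm.hold(.3); arm.let_go(); st(); line((*t,170))
go((450,20,250),np.pi/2); arm.hold(.2)
snap("side","s3",(190,280,120,100),5); snap("top","t3",(330,130,120,100),5)
for c in("side","top"):
    for n in ("clip","clip_mid"):
        for d in arm.pinpoint(c,n)[:2]: 
            P=world(c,d["position"]); print(c,n,round(d["score"],2),P,np.hypot(*(P[:2]-D)))
cv2.imwrite("pics/c3.png",np.hstack([cv2.imread("pics/s3.png"),cv2.imread("pics/t3.png")])[:,:,:][::1,::1] if 0 else cv2.resize(np.hstack([cv2.imread("pics/s3.png"),cv2.imread("pics/t3.png")]),(800,334)))
```

```text
[-0.6  0.2  1.8  0.   1.1  2.2]
('clock', np.float64(29.2)) ('tool_pos', array([ 546.7, -242. ,   38.8])) ('grip_width', np.float64(20.0)) ('grasp_force', np.float64(29.3)) ('force', array([-0.3, -0.1,  0.3]))
False
('clock', np.float64(30.2)) ('tool_pos', array([ 546.8, -242. ,   39. ])) ('grip_width', np.float64(85.3)) ('grasp_force', np.float64(0.0)) ('force', array([ 0.1, -0.3,  0.5]))
side clip 0.38 [ 548.  -241.5    3.9] 18.486992891522103
side clip_mid 0.62 [ 553.1 -260.     7.1] 1.3327237927094384
top clip 0.52 [ 547.7 -245.1    0.9] 15.313615964441427
top clip_mid 0.38 [ 552.9 -258.4    0.3] 1.2974742672546846
```

View pics/c3.png

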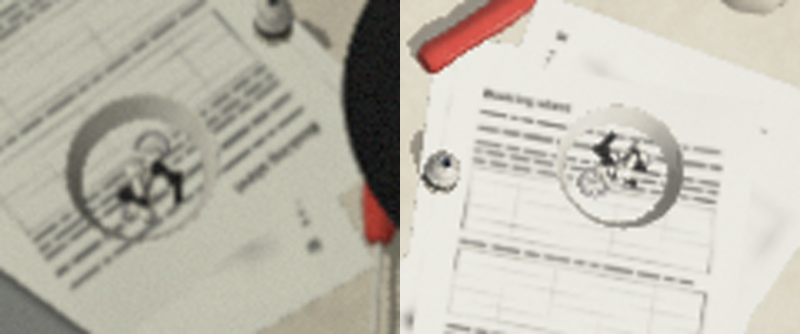

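Both views show the clip flat in the dish, its middle within about 1 mm of the dish's centre and the coil about 17 mm off. Now I'll lift the wheel and bring it over the arbor.

Run:
```python
from h import *
W=np.array([569.8,294.9]); th=YAW+np.pi/2
go((*W,160),th); line((*W,70)); print(line((*W,40),50,until_force=8)); st(); arm.close_gripper(60); arm.hold(.2); st()
p=np.array(arm.get_state()["tool_pos"])
line((*p[:2],95),80); st(); line((*p[:2],170)); st()
R=np.array(arm.get_state()["eef_rot"]); C=p[:2]+[-3.2,-316.8]; print(C)
q=arm.inverse_kinematics([*C,110],rot(th)); print(np.round(q,2))
arm.move_ptp([*C,170],R); line((*C,105)); st()
snap("side","s4",(240,170,130,110),5); snap("top","t4",(230,130,130,110),5)
cv2.imwrite("pics/c4.png",cv2.resize(np.hstack([cv2.imread("pics/s4.png"),cv2.imread("pics/t4.png")]),(800,338)))
```

```text
False
('clock', np.float64(35.5)) ('tool_pos', array([569.9, 295. ,  39.9])) ('grip_width', np.float64(85.5)) ('grasp_force', np.float64(0.0)) ('force', array([ 0.1, -0.2, -0.4]))
('clock', np.float64(36.2)) ('tool_pos', array([570.6, 295.2,  40.8])) ('grip_width', np.float64(32.9)) ('grasp_force', np.float64(59.6)) ('force', array([1.4, 0.6, 4. ]))
('clock', np.float64(37.1)) ('tool_pos', array([570.1, 294.9,  94.6])) ('grip_width', np.float64(32.9)) ('grasp_force', np.float64(60.3)) ('force', array([ 0.6,  0.5, -2.8]))
('clock', np.float64(37.7)) ('tool_pos', array([570., 295., 169.])) ('grip_width', np.float64(33.1)) ('grasp_force', np.float64(60.3)) ('force', array([-0.9,  0.2, -2.7]))
[567.37279969 -21.61198609]
[-0.22  0.22  1.95 -0.    0.98 -1.62]
('clock', np.float64(39.5)) ('tool_pos', array([567.8, -21.1, 105.3])) ('grip_width', np.float64(33.0)) ('grasp_force', np.float64(60.3)) ('force', array([ 0. ,  0.9, -1.5]))
```

View pics/c4.png

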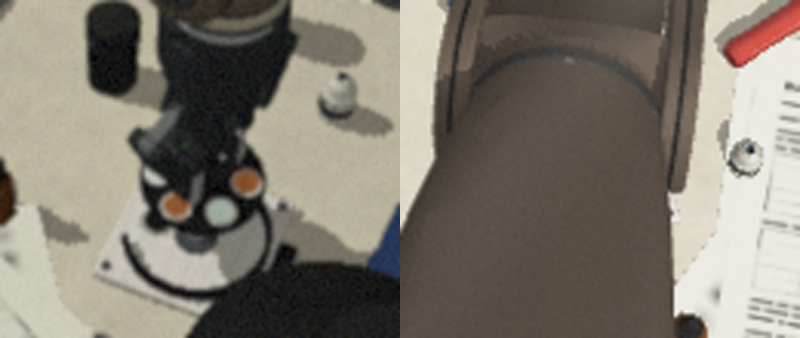

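The wheel hangs level in the jaws above the changer, with the arbor's seat just visible below it at (195,240). I'll lower it with a force guard.

Run:
```python
from h import *
C=(566.9,-21.9)
line((*C,85),60); st()
print(line((*C,46),30,until_force=10)); st()
```

```text
('clock', np.float64(40.1)) ('tool_pos', array([566.4, -21.9,  84.3])) ('grip_width', np.float64(33.1)) ('grasp_force', np.float64(60.3)) ('force', array([ 0.3, -0.3, -1.4]))
False
('clock', np.float64(41.5)) ('tool_pos', array([567.1, -21.9,  46.3])) ('grip_width', np.float64(32.7)) ('grasp_force', np.float64(60.3)) ('force', array([-0.3, -0.6, -1.8]))
```

It went onto the arbor without contact. I'll touch down, release and check.

Run:
```python
from fit import *
np.set_printoptions(precision=1,suppress=True)
C=(566.9,-21.9)
print(line((*C,43.8),20,until_force=8)); st(); arm.let_go(); arm.hold(.2); st(); line((*C,170),100)
go((470,140,250),np.pi/2)
snap("side","s5",(240,190,130,110),5); snap("top","t5",(230,130,130,110),5)
cv2.imwrite("pics/c5.png",cv2.resize(np.hstack([cv2.imread("pics/s5.png"),cv2.imread("pics/t5.png")]),(800,338)))
for c in("side","top"):
    for n in ("filter_wheel","clip","clip_mid"):
        for d in arm.pinpoint(c,n)[:1]: print(c,n,round(d["score"],2),world(c,d["position"]))
```

```text
True
('clock', np.float64(41.8)) ('tool_pos', array([567.6, -22. ,  44.8])) ('grip_width', np.float64(33.1)) ('grasp_force', np.float64(60.9)) ('force', array([-1.1,  1.5,  3.8]))
('clock', np.float64(42.5)) ('tool_pos', array([566.1, -21.7,  43.2])) ('grip_width', np.float64(85.7)) ('grasp_force', np.float64(0.0)) ('force', array([-0.2, -0.8, -0.1]))
side filter_wheel 0.58 [568.6 -20.7  10.9]
side clip 0.59 [ 550.5 -244.7    1.9]
side clip_mid 0.62 [567.3 295.1   0.1]
top filter_wheel 0.57 [563.2 -22.8  15.4]
top clip 0.43 [ 548.4 -243.     2.2]
top clip_mid 0.55 [ 552.6 -255.6    1.8]
```

View pics/c5.png

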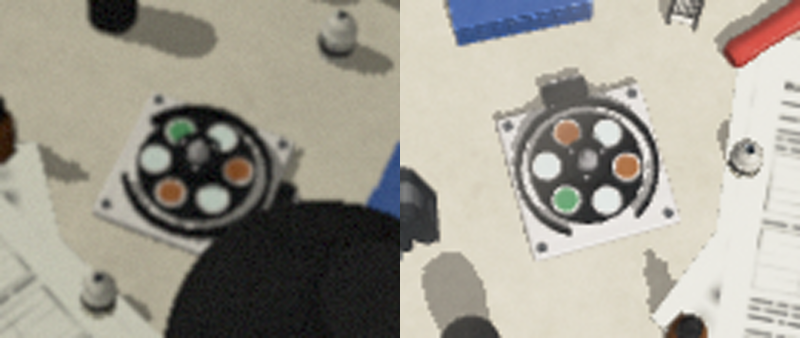

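The wheel lies flat inside the rim with the arbor through its hub in both views, and the touch-down height of 44.8 is the one predicted for seated. Next I'll return the case, then the bottle.

Run:
```python
from fit import *
np.set_printoptions(precision=1,suppress=True)
pick(*CASE2); place(*CASE); pick(*BOT2); place(*BOT)
go((450,60,260),np.pi/2); arm.hold(.3); st()
snap("side","s6",s=1.4); snap("top","t6",s=1.4)
for k,n,x0 in (("case","objective_case",(498.5,282)),("bottle","oil_bottle",(507,335))):
    for c in("side","top"):
        s0=sil(c,P[k],*x0)
        b=max(((np.minimum(s0,d["pixels"]).sum(),d["pixels"]) for d in arm.cut_out(c,n)),default=None,key=lambda t:t[0])
        if b and b[0]>0: print(k,c,fit({c:b[1].astype(np.float32)},P[k],x0))
```

```text
('clock', np.float64(47.0)) ('tool_pos', array([435.7,  69.9,  65.8])) ('grip_width', np.float64(40.9)) ('grasp_force', np.float64(30.2)) ('force', array([-1.4,  0.4,  4.9]))
('clock', np.float64(50.4)) ('tool_pos', array([498.9, 281.5,  65.6])) ('grip_width', np.float64(85.5)) ('grasp_force', np.float64(0.0)) ('force', array([-0.3,  0.1, -0.3]))
('clock', np.float64(54.1)) ('tool_pos', array([435.3, -80.1,  31.4])) ('grip_width', np.float64(26.1)) ('grasp_force', np.float64(29.5)) ('force', array([-0.4, -0.3,  3.7]))
('clock', np.float64(58.7)) ('tool_pos', array([507.5, 334. ,  31.7])) ('grip_width', np.float64(85.5)) ('grasp_force', np.float64(0.0)) ('force', array([0.2, 0.3, 0.4]))
('clock', np.float64(61.3)) ('tool_pos', array([450. ,  60.4, 259.7])) ('grip_width', np.float64(85.0)) ('grasp_force', np.float64(0.0)) ('force', array([-0.2, -0.5,  0.7]))
case side (array([501.1, 276.8]), np.float64(0.8734536170959473))
case top (array([496.3, 280.6]), np.float64(0.7074965834617615))
bottle side (array([509.2, 333.8]), np.float64(0.6342931985855103))
bottle top (array([504.3, 332.1]), np.float64(0.7753996849060059))
```

View pics/s6.png

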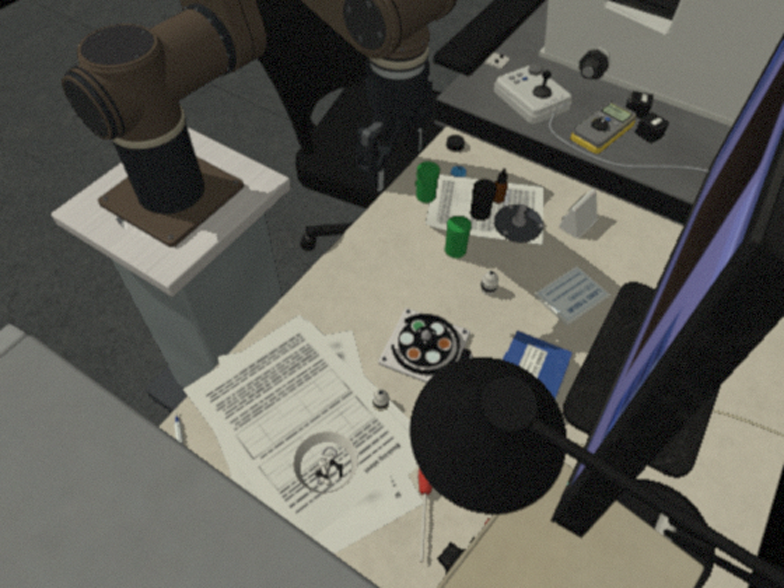

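View pics/t6.png

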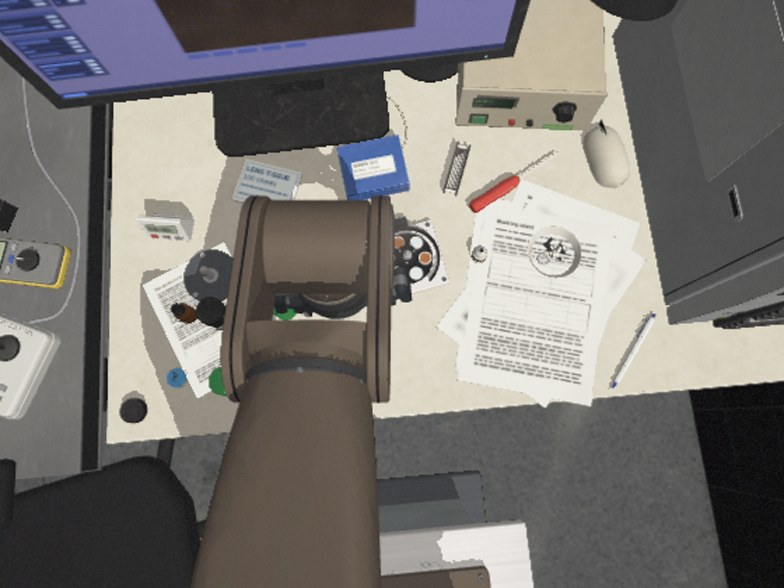

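The case at (482,200) and the bottle at (501,187) in the side view are upright where they stood at first. The wheel (428,342) is seated and the clip is in the dish (326,462). Both objectives stand unmoved at (489,281) and (380,399), and the arm is clear of everything. I'm handing in.

```bash
python3 -c "
from workcell import arm
print(arm.hand_in())"
```

```text
the job is handed in; nothing more can be done
None
```

The job is handed in (no verdict was returned): the last pictures show the wheel seated on the arbor, the clip in the dish, the case and bottle back within a few millimetres of where they stood, and both objectives undisturbed, at about 61 s of the 144 s allowed.

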